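Turn a packed column end for end in its sloping stand

ROBOT

A 7-joint arm with a two-finger parallel gripper is mounted at the origin on the work surface; the furniture and walls round the work are solid. World frame = base frame: x ahead of the robot, y to its left, z up, the work surface at z = 0. Lengths are in m, angles in degrees, forces in N, time in s.
With the tool pointing down it reaches from about 0.425 to 0.95 m from the base axis. Payload 4.7 kg.
Tool frame: the origin (TCP) lies at the very end of the fingers, on their centre line; the grasp point (between the pads) lies 19 mm behind it; z points along the fingers, y is the line along which they close (so a half turn about z gives the same grasp; the last joint's range is limited). The gripper opens to 87 mm and grips with 3 to 60 N. Pads are 19 mm wide; open, the fingers measure 117 mm over their backs; the gripper's body (75 mm by 190 mm) begins 51 mm behind the grasp point.
Start: joints at [-71.729, 26.849, -2.785, 87.806, 1.381, 65.374, -4.715], TCP at [0.23, 0.635, 0.223] pointing down, gripper open.
Joint ranges: [-148.3, 148.3], [-19.14, 114.17], [-79.39, 73.82], [5.75, 140.21], [-59.74, 239.74], [12.07, 113.84], [-152.46, 152.46]. Speed limits (degrees/s): [147.25, 147.25, 180, 180, 180, 180, 180].

INTERFACE

Orientations are given as [roll, pitch, yaw] about the fixed x, y, z axes, in that order (R = Rz(yaw) Ry(pitch) Rx(roll)).
In Python, from rig import env gives the robot as it stands.
- The arm moves only by the shell command python3 shift.py [OPENING], which reads ROWS from standard input. ROWS is a JSON list of rows, 1 to 5 of them, each of 6 numbers: dx, dy, dz in m, then a rotation vector rx, ry, rz in degrees; each row shifts and turns the commanded pose from where the row before left it, along the tool's axes as they then stand; what a row does not reach is not made up. A row lasts 1/12 s, in which the tool goes at most 0.0417 m and 7.16 degrees, less where a joint would pass 70% of its speed; a pose out of reach is approached as far as the arm can. OPENING is the finger opening in m, set as the command begins (- or left out keeps the last). The fingers move at their own pace and stop on an object; the grip force is fixed at half the most. Time passes only in rows, so rows that do not move let the fingers close. It prints the time, the measured TCP pose, the force, the opening and the grip force at its end. Input that does not fit is refused with a message, and nothing moves.
- env.observe(): the state, without advancing time (a new reading comes with each control period).
- env.grab_frame(name): name is "scene" or "top" or "wrist"; returns a dict with "img" (384x512x3 uint8, blue, green, red), "vfov" (degrees; the focal length in pixels is half the picture's height over the tangent of half this angle, whatever the lens; pixels are square), "cx", "cy" (the principal point, pixels), "k1" (the pictures are not rectified: a ray, as slopes to the right and down, at radius r is drawn at 1 + k1 r^2 times it, then the intrinsics apply), "pose" (4x4, takes a point from camera to world coordinates). Camera axes: x right, y up, looking along -z (the intrinsics and any distortion apply to the point x, -y, -z); pixel columns grow to the right and rows downward; lengths in m; the calibration is good to about 2 mm. A picture is of the moment at which its call begins. There is no depth.
- env.close_job(): hands the job in; it is judged then, once.
The state is a dict: "time_s": time; "qpos": joint angles; "qvel": joint speeds; "tau": joint torques, N m; "eef_pos": TCP position; "ee_rot": TCP orientation; "contact_force": force on the tool from outside, world axes, zero at the start; "ft_torque": the same for the moment, N m; "finger_gap": finger opening in m; "grip_force": force on a finger pad.
Only numpy, scipy, OpenCV 4.12 (cv2) and the standard library are available. Lean on these libraries where they do the work, as an engineer would, in place of code of your own. Each camera call takes 0.05 s, during which the arm holds its last target. There are 200 camera calls.

TASK

The steel column in the sloping stand is in the wrong way round. Draw the sliding head all the way back by its tab, take the column out and turn it end for end without striking the foot post or the sliding head, and lay it gently back in the saddles with its wide capped end at the top; then slide the head fully home over it. Leave the things standing round the stand where they are.

Things in the scene. Friction and masses are not known exactly. Their poses are not given: they have to be found in the camera images.
- stand: fixed grey stand, base plate 120 x 270 mm; origin on the worktop below the middle of the column's seat; its yaw is the yaw of the whole stand. It carries a flat sloping deck (100 mm wide), 27 degrees from level, rising towards the stand's -y. In the cradle's frame the deck's top lies at z = -45 mm, from y = -178 to +112 mm.
- cradle: two fixed white V saddles on the sloping deck. Origin: where the middle of the seated column's axis lies, 112 mm over the worktop. y points down the slope (27 degrees below level), z square to the slope (27 degrees from vertical), x level, across. Saddles 14 mm thick at y = -45 and +45 mm, walls at 45 degrees up to z = -1 mm; 76 mm free between them.
- cradle_top (a point): fixed point in the cradle (axes as the cradle) at its y = -85 mm: where the centre of the upper end face of the seated column belongs
- foot_post: fixed grey post at the low end of the cradle, 44 mm wide in x; same origin and axes as the cradle. It fills y = 86 to 104 mm and rises to z = +50 mm; the seated column's lower end stops against its face at y = 86 mm.
- slide (a joint): travel of the sliding head at the high end of the cradle, in m: 0 = fully home, 0.040 = fully drawn back up the slope (along the cradle's -y). It has friction of about 2.5 N and stays where it is left. At 0 the head, a grey block 44 mm wide, fills the cradle's y = -118 to -86 mm up to z = 28 mm, and its hood (y to -71 mm, z = 22 to 28 mm) reaches over the column's last 14 mm.
- head_tab (a point): grip point of the sliding head, in its tab 12 mm below the top; axes as the cradle, moves with the head; at joint 0 it lies at the cradle's (0, -104, 56) mm. Tab 24 mm in x, 14 mm in y, standing 40 mm out of the head.
- column: loose closed steel column, about 0.3 kg, 170 mm long; origin at its middle, y along its axis. Tube 28 mm across from y = -65 to +65 mm; at -y a wide ribbed cap 36 mm across, 20 mm long; at +y a slim nozzle tapering to 14 mm, 20 mm long. It starts in the saddles, nozzle at the top; rightly turned, its y axis points the way of the cradle's y axis.
- column_cap (a point): centre of the column's end face on the wide cap, 85 mm from its middle
- bottle: brown bottle with black cap, 67 mm wide, 128 mm high, beyond the stand; origin under its middle; leave alone
- timer: white timer 66 x 66 x 18 mm on the robot's side of the stand; origin under its middle; leave alone
- vial: small vial with a white cap, 23 mm wide, 56 mm high, past the low end of the stand; origin under its middle; leave alone
- marker: black marker pen 134 mm long along its y, 13 mm thick, on the robot's side of the stand; origin under its middle; leave alone
- spanner: open-ended spanner 125 mm long along its y, 8 mm thick, past the high end of the stand; origin under its middle; leave alone

How it is judged:
By the outcome, as a careful person would: the job done as asked, in the order asked, and still so for the second after the job is handed in, with the robot touching nothing.
It also fails if it takes over 54 s, if anything falls off the work surface, if the arm or the gripper's body presses on something with over 40 N, if the wrist force passes 120 N, or if a joint passes its speed limit or range.

## Working session

There is one attempt and no reset: what is moved stays moved. The work goes in short steps, Python scripts to look and compute and a shell command to move; the robot and the scene stay as the last step left them, time stands still between calls to the robot, and variables do not carry over. Pictures are saved under pics/ and viewed, at most 10 in all, crops included, and the job is handed in when it is done.

```bash
ls; mkdir -p pics
python3 - <<'E'
from rig import env
import cv2,numpy as np
for n in("scene","top"):
    f=env.grab_frame(n); cv2.imwrite(f"pics/{n}0.png",f["img"]); np.save(f"pics/{n}0.npy",f,allow_pickle=True)
    print(n,f["vfov"],f["cx"],f["cy"],f["k1"],np.round(f["pose"],4).tolist())
o=env.observe();print(o)
E
```

```text
pics
rig.py
shift.py
scene 48.45590037206166 256.6231005207447 188.07557130259332 -0.08286154534630717 [[0.6587, 0.5348, -0.5293, 0.0451], [-0.7522, 0.4863, -0.4447, -0.3169], [0.0195, 0.691, 0.7226, 0.7914], [0.0, 0.0, 0.0, 1.0]]
top 43.14729931591067 266.61125070278075 188.8178810975762 -0.11839928581660278 [[-0.0225, 0.9911, -0.131, 0.3551], [-0.9997, -0.0238, -0.0079, 0.0877], [-0.011, 0.1308, 0.9913, 1.1619], [0.0, 0.0, 0.0, 1.0]]
{'time_s': 0.1, 'qpos': array([-71.72822523,  26.89250676,  -2.7857463 ,  87.86812115,
         1.37965856,  65.37488353,  -4.71290888]), 'qvel': array([-0.00579349,  0.00150029, -0.01817389, -0.15897233, -0.05416453,
       -0.04866331, -0.00319585]), 'tau': array([ 1.00818361e-03, -5.09170103e+01, -8.09081993e-02, -2.36828631e+01,
       -6.14987570e-02,  3.44442471e-02,  7.32576905e-05]), 'eef_pos': array([0.22984244, 0.63407743, 0.22159737]), 'ee_rot': array([-1.79897996e+02,  1.87723976e-03,  1.60077407e+02]), 'contact_force': array([ 0.50547399, -0.13526171,  0.27331055]), 'ft_torque': array([-0.01102196,  0.02280858,  0.02172347]), 'grip_force': 0.0, 'finger_gap': 0.0866826286353306}
```
View pics/scene0.png

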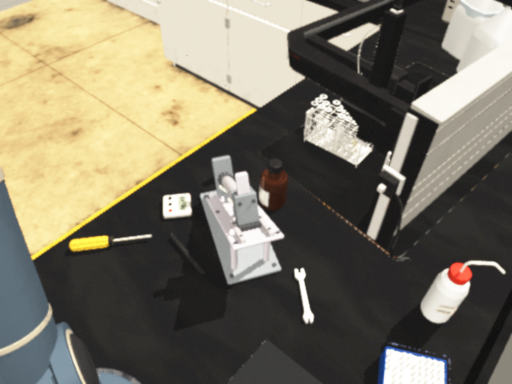

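View pics/top0.png

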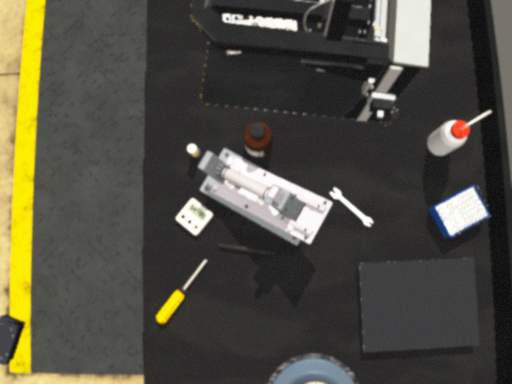

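The top view shows the stand at about (265,195), its high end to the right and low (foot post) end at the left (210,165). The scene view confirms this. I'll zoom in on both for corners.

Run:
```python
import cv2,numpy as np
a=cv2.imread("pics/top0.png")[140:250,190:340];b=cv2.imread("pics/scene0.png")[145:290,190:300]
cv2.imwrite("pics/topz.png",cv2.resize(a,None,fx=5,fy=5,interpolation=cv2.INTER_CUBIC))
cv2.imwrite("pics/scz.png",cv2.resize(b,None,fx=4,fy=4,interpolation=cv2.INTER_CUBIC))
```

View pics/topz.png

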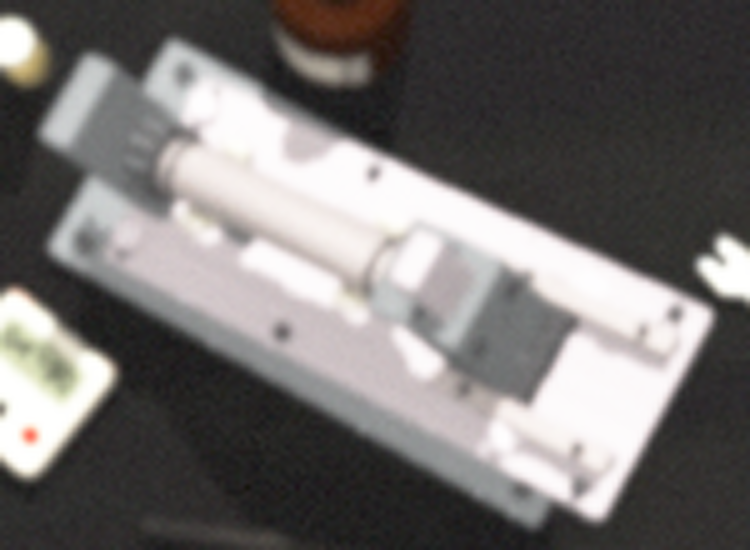

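View pics/scz.png

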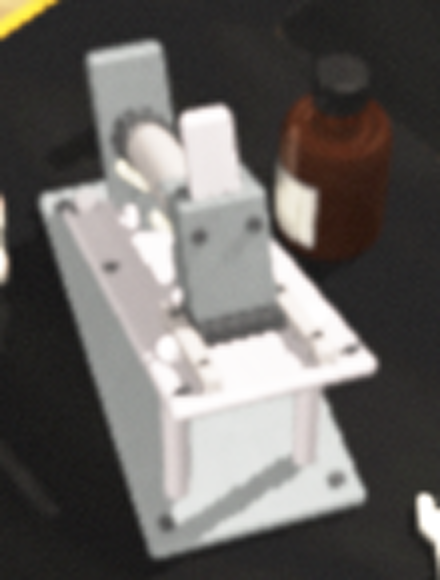

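Top zoom: upper deck corners (713,312)/(603,522), post top outer edge (95,52)/(38,132). Scene zoom: deck corners (380,368)/(165,408), post top (88,55)/(160,42). The nozzle is under the head's hood and the cap is at the foot. Next I fit the stand pose.

```bash
cat > h.py <<'E'
import numpy as np,cv2
from scipy.spatial.transform import Rotation as R
from scipy.optimize import least_squares
def load(p): return np.load(p,allow_pickle=True).item()
def proj(f,P):
    M=np.linalg.inv(f["pose"]);D=np.diag([1,-1,-1.])
    fl=f["img"].shape[0]/2/np.tan(np.radians(f["vfov"]/2))
    K=np.array([[fl,0,f["cx"]],[0,fl,f["cy"]],[0,0,1]])
    q,_=cv2.projectPoints(np.atleast_2d(P).astype(float),cv2.Rodrigues(D@M[:3,:3])[0],D@M[:3,3],K,np.array([f["k1"],0,0,0,0]))
    return q[:,0]
def CR(yaw): return (R.from_euler('z',yaw,degrees=True)*R.from_euler('x',-27,degrees=True)).as_matrix()
def cw(s,p): # cradle mm -> world; s=(x,y,yaw)
    return np.array([s[0],s[1],.112])+np.atleast_2d(p)/1000@CR(s[2]).T
def boxes(q=0):
    def b(x,y,z): return [[i,j,k] for i in x for j in y for k in z]
    return dict(deck=b((-50,50),(-178,112),(-45,)),post=b((-22,22),(86,104),(50,)),
      head=b((-22,22),(-118-q,-71-q),(28,)),tab=b((-12,12),(-111-q,-97-q),(68,)))
E
python3 - <<'E'
from h import *
T=load("pics/top0.npy");S=load("pics/scene0.npy")
m=[[50,-178,-45],[-50,-178,-45],[22,104,50],[-22,104,50]]
ut=(np.array([[713,312],[603,522],[95,52],[38,132]])+.5)/5-.5+[190,140]
us=(np.array([[380,368],[165,408],[160,42],[88,55]])+.5)/4-.5+[190,145]
g=lambda s:np.r_[(proj(T,cw(s,m))-ut).ravel(),(proj(S,cw(s,m))-us).ravel()]
r=least_squares(g,[.6,.05,-27],x_scale=[.01,.01,1],loss='soft_l1');print(r.x,g(r.x).round(1))
s=r.x
out=[]
for f,c,o,k in((T,"topz",(190,140),5),(S,"scz",(190,145),4)):
    im=cv2.imread(f"pics/{c}.png")
    for n,b in boxes().items():
        for p in proj(f,cw(s,b)):
            cv2.circle(im,tuple(int(v) for v in ((p-o+.5)*k-.5)),3,dict(deck=(0,0,255),post=(0,255,0),head=(255,0,0),tab=(255,0,255))[n],-1)
    out.append(cv2.resize(im,None,fx=.6 if k==5 else .77,fy=.6 if k==5 else .77))
h=max(i.shape[0] for i in out);out=[cv2.copyMakeBorder(i,0,h-i.shape[0],0,0,0) for i in out]
cv2.imwrite("pics/ov.png",np.hstack(out));print(np.hstack(out).shape)
E
```

```text
[  0.50627641   0.13667886 -31.29013273] [ 0.8  0.6 -0.7  0.3 -0.5 -0.4  0.7  0.6 -0.6 -1.7  1.8  0.7  0.  -0.7
  0.1 -0.4]
(447, 789, 3)
```

View pics/ov.png

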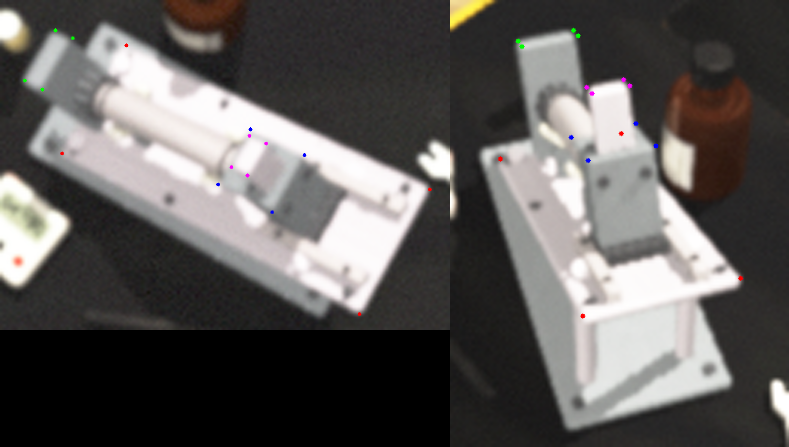

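The fit puts the stand at (0.506, 0.137), yaw −31.3°, with residuals around 1 px; the overlay points lie on the deck, post and head. Next is a planning helper, then I'll move over the stand for a wrist-camera refinement.

```bash
echo "0.5063 0.1367 -31.29" > s.txt
cat > plan.py <<'E'
# plan.py A|B x y z(mm, cradle frame of TCP): translation (tool axes now) and rotation needed
import sys; from h import *; from rig import env
s=np.loadtxt("s.txt");o=env.observe();Rc=R.from_euler('xyz',o["ee_rot"],degrees=True).as_matrix()
C=CR(s[2]);g=1 if sys.argv[1]=='A' else -1
Rt=np.c_[g*C[:,1],g*C[:,0],-C[:,2]]
cur=C.T@(o["eef_pos"]-[s[0],s[1],.112])*1000
print("t",round(o["time_s"],2),"cradle TCP",cur.round(1),"q",o["qpos"].round(0),"gap",round(o["finger_gap"],4))
print("rot(tool,deg)",np.degrees(R.from_matrix(Rc.T@Rt).as_rotvec()).round(1))
if len(sys.argv)>2:
    d=cw(s,[float(v) for v in sys.argv[2:5]])[0]-o["eef_pos"]
    print("d now-axes",(Rc.T@d).round(4)," d target-axes",(Rt.T@d).round(4))
E
python3 plan.py A 0 -60 150; python3 plan.py B 0 -60 150
```

```text
t 0.1 cradle TCP [-494.6  201.   225.4] q [-72.  27.  -3.  88.   1.  65.  -5.] gap 0.0867
rot(tool,deg) [ 23.8 -19.4  99.3]
d now-axes [-0.4323 -0.3591 -0.0506]  d target-axes [-0.261   0.4946  0.0754]
t 0.1 cradle TCP [-494.6  201.   225.4] q [-72.  27.  -3.  88.   1.  65.  -5.] gap 0.0867
rot(tool,deg) [ 18.4  22.5 -77.1]
d now-axes [-0.4323 -0.3591 -0.0506]  d target-axes [ 0.261  -0.4946  0.0754]
```

```bash
echo '[[-0.029,-0.024,-0.004,0,0,0],[-0.029,-0.024,-0.004,0,0,0],[-0.029,-0.024,-0.004,0,0,0],[-0.029,-0.024,-0.004,0,0,0],[-0.029,-0.024,-0.004,0,0,0]]' | python3 shift.py 0.087
echo '[[-0.029,-0.024,-0.004,0,0,0],[-0.029,-0.024,-0.004,0,0,0],[-0.029,-0.024,-0.004,0,0,0],[-0.029,-0.024,-0.004,0,0,0],[-0.029,-0.024,-0.004,0,0,0]]' | python3 shift.py
echo '[[-0.029,-0.024,-0.003,0,0,0],[-0.029,-0.024,-0.003,0,0,0],[-0.029,-0.024,-0.003,0,0,0],[-0.029,-0.024,-0.003,0,0,0],[-0.029,-0.024,-0.003,0,0,0]]' | python3 shift.py
echo '[[0,0,0,1.6,-1.3,6.6],[0,0,0,1.6,-1.3,6.6],[0,0,0,1.6,-1.3,6.6],[0,0,0,1.6,-1.3,6.6],[0,0,0,1.6,-1.3,6.6]]' | python3 shift.py
python3 plan.py A 0 -60 150
```

```text
time_s: 0.52
eef_pos: [0.326, 0.4704, 0.2422]
ee_rot: [-180.0, -0.0, 160.1]
contact_force: [1.6, 0.2, -0.6]
finger_gap: 0.087
grip_force: 0.0
time_s: 0.93
eef_pos: [0.4213, 0.3082, 0.2625]
ee_rot: [-180.0, -0.0, 160.1]
contact_force: [0.8, -0.1, 0.2]
finger_gap: 0.0865
grip_force: 0.0
time_s: 1.35
eef_pos: [0.5166, 0.1461, 0.2775]
ee_rot: [-180.0, -0.0, 160.1]
contact_force: [0.5, 0.4, -0.0]
finger_gap: 0.0871
grip_force: 0.0
time_s: 1.77
eef_pos: [0.5158, 0.1477, 0.2773]
ee_rot: [-174.2, 8.5, 127.1]
contact_force: [-0.4, 0.3, -1.1]
finger_gap: 0.0869
grip_force: 0.0
t 1.77 cradle TCP [  2.4 -62.2 153.8] q [-40.  13.  17. 102.   6.  70.  11.] gap 0.0869
rot(tool,deg) [ 15.8 -12.9  65.9]
d now-axes [ 0.003  -0.0003  0.004 ]  d target-axes [ 0.0022 -0.0024  0.0038]
```

```bash
for i in 1 ; do echo '[[0,0,0,1.6,-1.3,6.6],[0,0,0,1.6,-1.3,6.6],[0,0,0,1.6,-1.3,6.6],[0,0,0,1.6,-1.3,6.6],[0,0,0,1.6,-1.3,6.6]]' | python3 shift.py
echo '[[0,0,0,1.6,-1.3,6.6],[0,0,0,1.6,-1.3,6.6],[0,0,0,1.6,-1.3,6.6],[0,0,0,1.6,-1.3,6.6],[0,0,0,1.6,-1.3,6.6]]' | python3 shift.py; done | tail -6
python3 plan.py A 0 -60 150
python3 - <<'E'
from h import *; from rig import env
f=env.grab_frame("wrist");np.save("pics/w0.npy",f,allow_pickle=True)
s=np.loadtxt("s.txt");im=cv2.resize(f["img"],None,fx=1.5,fy=1.5,interpolation=cv2.INTER_CUBIC)
for n,b in boxes().items():
    for p in proj(f,cw(s,b)): 
        print(n,p.round(0),end=' ')
        if abs(p).max()<2000: cv2.circle(im,tuple(int(v*1.5) for v in p),3,(0,0,255),-1)
cv2.imwrite("pics/w0.png",im)
E
```

```text
time_s: 2.6
eef_pos: [0.5159, 0.1484, 0.277]
ee_rot: [-179.9, 27.2, 58.7]
contact_force: [1.0, 0.2, -0.6]
finger_gap: 0.0869
grip_force: 0.0
t 2.6 cradle TCP [  2.1 -61.5 153.9] q [-49.  25.  29.  91.   5.  88. -52.] gap 0.0869
rot(tool,deg) [-0.1  0.2  0. ]
d now-axes [ 0.0016 -0.0021  0.0039]  d target-axes [ 0.0015 -0.0021  0.0039]
deck [221. 253.] deck [211.   0.] deck [298. 253.] deck [308.  -0.] post [230.   1.] post [229. -26.] post [287.   1.] post [288. -26.] head [237. 235.] head [236. 190.] head [281. 235.] head [282. 190.] tab [245. 247.] tab [245. 232.] tab [272. 247.] tab [273. 232.]
```

View pics/w0.png

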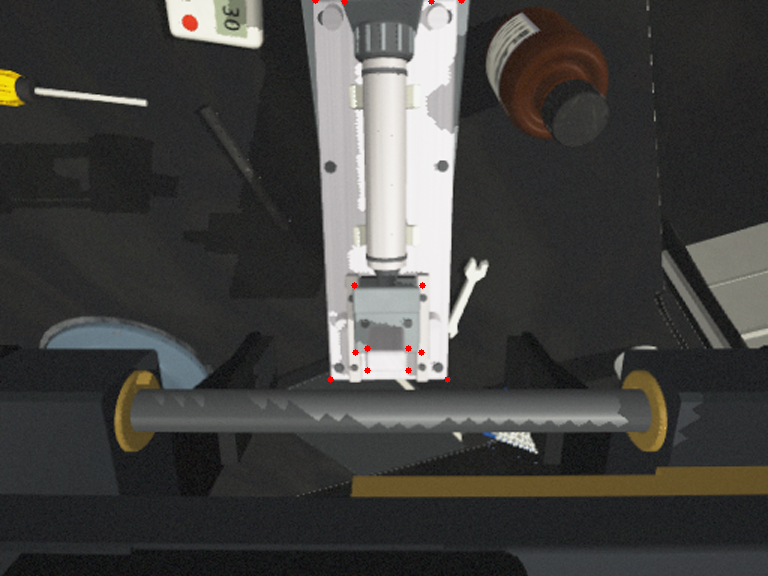

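Run:
```python
from h import *
f=load("pics/w0.npy");s=np.loadtxt("s.txt")
def p(*a): return (proj(f,cw(s,list(a)))).round(1).tolist()
print("axis",p([0,45,0],[0,0,0],[0,-45,0]),"tube top ring y65,-65", p([0,65,14],[0,-65,14]))
print("R",p([14,45,0],[14,0,0],[14,-45,0]),"L",p([-14,45,0],[-14,0,0],[-14,-45,0]))
print("deckL",p([-50,0,-45],[-50,-60,-45],[-50,60,-45]),"deckR",p([50,0,-45],[50,-60,-45],[50,60,-45]))
print("cap y85",p([0,85,18]))
g=cv2.cvtColor(f["img"],cv2.COLOR_BGR2GRAY).astype(int)
for r in(65,100,130,150): print(r,g[r,205:312].tolist())
print("col x=257",g[5:60,257].tolist()); print("x257",g[165:265,257].tolist())
```

```text
axis [[258.9, 64.7], [259.0, 113.3], [259.1, 158.1]] tube top ring y65,-65 [[258.8, 39.2], [259.0, 180.4]]
R [[273.7, 64.7], [273.1, 113.3], [272.7, 158.1]] L [[244.2, 64.7], [244.8, 113.3], [245.4, 158.2]]
deckL [[214.9, 111.3], [217.0, 163.5], [212.7, 54.0]] deckR [[303.6, 111.2], [301.6, 163.5], [305.6, 54.0]]
cap y85 [[258.7, 13.2]]
65 [35, 34, 28, 64, 119, 117, 135, 187, 187, 190, 188, 187, 186, 187, 190, 188, 188, 192, 190, 190, 191, 190, 188, 184, 181, 186, 184, 183, 194, 214, 220, 211, 181, 165, 167, 167, 152, 127, 139, 145, 156, 165, 176, 183, 193, 200, 207, 212, 216, 219, 222, 225, 229, 230, 234, 236, 238, 237, 234, 231, 228, 224, 218, 212, 199, 195, 206, 216, 213, 214, 226, 242, 245, 245, 243, 241, 241, 241, 242, 226, 186, 189, 188, 188, 185, 185, 184, 191, 189, 189, 187, 188, 189, 190, 189, 186, 171, 142, 121, 114, 109, 84, 54, 34, 35, 35, 32]
100 [35, 36, 35, 32, 37, 31, 34, 67, 135, 183, 188, 187, 189, 186, 185, 188, 184, 183, 187, 186, 188, 190, 192, 185, 183, 179, 182, 186, 185, 188, 186, 187, 184, 184, 216, 241, 242, 227, 133, 143, 153, 165, 180, 192, 196, 204, 214, 
[... 1390 characters left out ...]
1, 121, 118, 122, 119, 118, 121, 121, 120, 117, 117, 120, 118, 119, 122, 120, 119, 113, 102, 89, 85, 74, 164, 219, 227, 227, 226, 226, 194, 133, 110, 113, 148, 219, 228, 227, 226, 227, 227, 228, 227, 228, 228, 228]
x257 [236, 235, 235, 235, 234, 235, 225, 162, 111, 138, 207, 235, 235, 234, 223, 152, 103, 105, 97, 76, 76, 75, 75, 74, 75, 76, 100, 146, 170, 187, 184, 183, 185, 184, 183, 179, 180, 178, 178, 182, 181, 180, 176, 169, 175, 182, 181, 179, 180, 171, 141, 125, 120, 111, 115, 112, 114, 112, 111, 113, 115, 116, 115, 114, 116, 113, 113, 116, 142, 189, 221, 232, 238, 241, 241, 240, 240, 240, 239, 240, 238, 234, 232, 239, 238, 238, 237, 208, 84, 60, 57, 57, 59, 61, 56, 52, 56, 61, 70, 71]
```

The wrist view shows the cap at the foot end and the white tube centre at about (386,150) in the enlarged picture. The head is at (388,320). It lies about 2 mm to −x of my fit, and its position along y agrees within about 1.5 mm, so I shift the fit and go for the tab.

```bash
echo "0.5048 0.1376 -31.29" > s.txt; python3 plan.py A 0 -104 39
```

```text
t 2.65 cradle TCP [  4.7 -61.  153.4] q [-49.  25.  29.  91.   5.  88. -52.] gap 0.0868
rot(tool,deg) [-0.1  0.3 -0.3]
d now-axes [-0.0424 -0.0042  0.1146]  d target-axes [-0.043  -0.0047  0.1144]
```

```bash
echo '[[-0.0215,-0.002,0,0,0.1,0],[-0.0215,-0.002,0,0,0.1,0],[0,0,0.03,0,0,0],[0,0,0.03,0,0,0],[0,0,0.03,0,0,0]]' | python3 shift.py >/dev/null
echo '[[0,0,0.014,0,0,0],[0,0,0.01,0,0,0],[0,0,0,0,0,0]]' | python3 shift.py; python3 plan.py A 0 -104 39; python3 plan.py A 0 -104 39
```

```text
time_s: 3.32
eef_pos: [0.4647, 0.0721, 0.1942]
ee_rot: [-179.7, 27.1, 59.1]
contact_force: [-0.2, 0.2, 0.3]
finger_gap: 0.0867
grip_force: 0.0
t 3.32 cradle TCP [  -0.3 -105.7   38.4] q [-47.  23.  29. 107.   7.  74. -51.] gap 0.0867
rot(tool,deg) [-0.2  0.1  0.3]
d now-axes [ 0.0017  0.0003 -0.0006]  d target-axes [ 0.0017  0.0003 -0.0006]
t 3.32 cradle TCP [  -0.3 -105.7   38.4] q [-47.  23.  29. 107.   7.  74. -51.] gap 0.0867
rot(tool,deg) [-0.2  0.1  0.3]
d now-axes [ 0.0017  0.0003 -0.0006]  d target-axes [ 0.0017  0.0003 -0.0006]
```

Now close on the tab and read the lateral force.

```bash
echo '[[0.001,0,0,0,0,0],[0,0,0,0,0,0],[0,0,0,0,0,0],[0,0,0,0,0,0],[0,0,0,0,0,0]]' | python3 shift.py 0
echo '[[0,0,0,0,0,0],[0,0,0,0,0,0]]' | python3 shift.py | tail -3
cat > st.py <<'E'
from h import *; from rig import env
o=env.observe();s=np.loadtxt("s.txt");C=CR(s[2])
print("t",round(o["time_s"],2),"TCP cradle",(C.T@(o["eef_pos"]-[s[0],s[1],.112])*1000).round(1),"F cradle",(C.T@o["contact_force"]).round(1),"rot",o["ee_rot"].round(1),"gap",round(o["finger_gap"],4),"grip",round(o["grip_force"],1),"M cradle",(C.T@o["ft_torque"]).round(2))
E
python3 st.py
```

```text
time_s: 3.73
eef_pos: [0.4672, 0.0743, 0.1955]
ee_rot: [-179.9, 26.9, 59.0]
contact_force: [0.4, -0.0, -0.2]
finger_gap: 0.0616
grip_force: 0.0
contact_force: [-0.5, -0.5, -0.2]
finger_gap: 0.0484
grip_force: 0.0
t 3.9 TCP cradle [   0.6 -103.8   40.4] F cradle [-0.2 -0.6 -0.5] rot [-179.8   26.9   59. ] gap 0.0484 grip 0.0 M cradle [0.46 0.04 0.03]
```

```bash
echo '[[0,0,0,0,0,0],[0,0,0,0,0,0],[0,0,0,0,0,0],[0,0,0,0,0,0],[0,0,0,0,0,0]]' | python3 shift.py|tail -1;python3 st.py
```

```text
grip_force: 30.0
t 4.32 TCP cradle [   0.7 -103.9   40.2] F cradle [ 1.  -0.1 -0.9] rot [-179.8   26.9   59. ] gap 0.0236 grip 30.0 M cradle [ 0.38 -0.19  0.05]
```

```bash
echo '[[-0.006,0,0,0,0,0],[-0.008,0,0,0,0,0],[-0.008,0,0,0,0,0],[-0.008,0,0,0,0,0],[-0.006,0,0,0,0,0]]' | python3 shift.py >/dev/null;python3 st.py; echo '[[-0.003,0,0,0,0,0],[-0.002,0,0,0,0,0],[-0.001,0,0,0,0,0],[0,0,0,0,0,0]]' | python3 shift.py|tail -1;python3 st.py
```

```text
t 4.73 TCP cradle [   1.  -141.    40.3] F cradle [ 2.9  4.1 -2.8] rot [-179.9   26.9   59. ] gap 0.0236 grip 30.0 M cradle [ 1.21 -0.62  0.06]
grip_force: 30.0
t 5.07 TCP cradle [   1.  -142.2   40.3] F cradle [  5.2  16.  -10.1] rot [-180.    26.4   59.1] gap 0.0237 grip 30.0 M cradle [ 3.54 -1.09  0.01]
```

```bash
echo '[[0,0,0,0,0,0],[0,0,0,0,0,0],[0,0,0,0,0,0],[0,0,0,0,0,0],[0,0,0,0,0,0]]' | python3 shift.py 0.087 | tail -2
echo '[[0,0,-0.01,0,0,0],[0,0,-0.02,0,0,0],[0,0,-0.03,0,0,0],[0.02,0,-0.03,0,0,0],[0.03,0,-0.02,0,0,0]]' | python3 shift.py |tail -2; python3 plan.py A 0.7 0 -19
python3 - <<'E'
from h import *; from rig import env
f=env.grab_frame("wrist");np.save("pics/w1.npy",f,allow_pickle=True)
s=np.loadtxt("s.txt");print("hood front q=40",proj(f,cw(s,[[0,-111,28],[0,-111,22]])),"tube/nozzle y-65",proj(f,cw(s,[0,-65,14])),"axis",proj(f,cw(s,[[0,0,0],[0,-45,0]])))
g=cv2.cvtColor(f["img"],cv2.COLOR_BGR2GRAY).astype(int);print(g[100:260,258].tolist())
im=f["img"][100:270,170:350];cv2.imwrite("pics/w1.png",cv2.resize(im,None,fx=2.5,fy=2.5))
E
```

```text
finger_gap: 0.0492
grip_force: 0.0
finger_gap: 0.0818
grip_force: 0.0
t 5.9 cradle TCP [  2.1 -97.6 154.4] q [-49.  21.  30.  94.   6.  88. -52.] gap 0.0818
rot(tool,deg) [ 0.  -0.4  0. ]
d now-axes [ 0.0965 -0.0014  0.174 ]  d target-axes [ 0.0976 -0.0014  0.1734]
hood front q=40 [[258.65142169 195.29229723]
 [258.67731465 193.51366039]] tube/nozzle y-65 [[258.64497044 145.9971247 ]] axis [[258.61240356  76.60505247]
 [258.67669002 124.07757085]]
[230, 233, 231, 230, 232, 232, 232, 232, 232, 232, 232, 233, 232, 232, 234, 233, 233, 233, 233, 233, 233, 233, 233, 234, 233, 234, 234, 234, 235, 235, 235, 235, 234, 234, 235, 235, 222, 137, 111, 139, 209, 236, 234, 235, 232, 198, 106, 106, 103, 100, 104, 103, 105, 104, 108, 106, 107, 111, 111, 111, 111, 109, 108, 109, 187, 242, 242, 242, 242, 242, 242, 241, 242, 242, 242, 242, 241, 242, 242, 241, 242, 241, 241, 242, 241, 232, 163, 75, 66, 84, 77, 79, 78, 77, 89, 130, 167, 183, 187, 186, 184, 185, 183, 184, 183, 181, 182, 180, 183, 184, 180, 177, 173, 186, 183, 182, 182, 181, 180, 163, 121, 114, 111, 113, 114, 116, 114, 115, 116, 114, 114, 113, 113, 115, 115, 118, 133, 185, 219, 232, 240, 241, 241, 241, 241, 240, 240, 239, 240, 237, 206, 85, 60, 58, 59, 60, 59, 61, 59, 61]
```

View pics/w1.png

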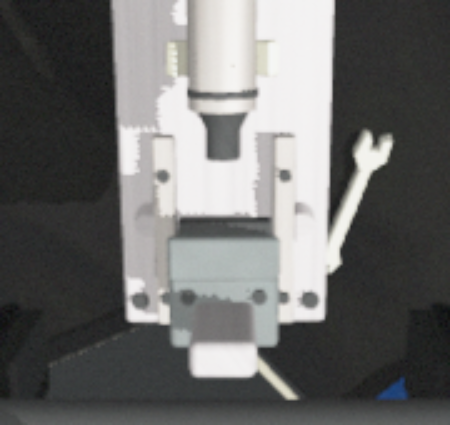

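The head is drawn fully back: the hood front is at row 195, as predicted for 40 mm. The nozzle is clear and the column's x agrees with the model. Now over the column and down.

```bash
echo '[[0.0325,-0.0005,0,0,-0.1,0],[0.0325,-0.0005,0,0,-0.1,0],[0.0325,-0.0005,0,0,0,0],[0,0,0.035,0,0,0],[0,0,0.035,0,0,0]]' | python3 shift.py >/dev/null
echo '[[0,0,0.035,0,0,0],[0,0,0.03,0,0,0],[0,0,0.02,0,0,0],[0,0,0,0,0,0]]' | python3 shift.py |tail -1
python3 st.py; python3 plan.py A 0.7 0.5 -19
```

```text
grip_force: 0.0
t 6.7 TCP cradle [-3.2 -1.2 -8.8] F cradle [-0.5 -0.1 -0.3] rot [-179.5   27.6   59. ] gap 0.087 grip 0.0 M cradle [0.43 0.06 0.04]
t 6.7 cradle TCP [-3.2 -1.2 -8.8] q [-47.  34.  27. 103.   1.  68. -53.] gap 0.087
rot(tool,deg) [-0.3  0.6  0.3]
d now-axes [0.0017 0.0039 0.0102]  d target-axes [0.0017 0.0039 0.0102]
```

```bash
echo '[[0.0008,0.002,0.004,-0.1,0.25,0.1],[0.0008,0.002,0.004,-0.1,0.25,0.1],[0,0,0.002,0,0,0],[0,0,0,0,0,0]]' | python3 shift.py |tail -1
python3 st.py; python3 plan.py A 0.7 0.5 -19;  echo '[[0,0,0,0,0,0]]' | python3 shift.py >/dev/null; python3 plan.py A 0.7 0.5 -19
```

```text
grip_force: 0.0
t 7.03 TCP cradle [  3.    3.1 -13.8] F cradle [ 0.2  0.9 -0.6] rot [179.8  26.5  58.8] gap 0.0873 grip 0.0 M cradle [0.38 0.02 0.02]
t 7.03 cradle TCP [  3.    3.1 -13.8] q [-46.  35.  27. 103.   1.  67. -53.] gap 0.0873
rot(tool,deg) [ 0.2 -0.5  0. ]
d now-axes [-0.0027 -0.0023  0.0051]  d target-axes [-0.0026 -0.0023  0.0052]
t 7.12 cradle TCP [  2.8   3.2 -13.8] q [-47.  35.  27. 103.   1.  67. -53.] gap 0.0872
rot(tool,deg) [ 0.2 -0.5  0.1]
d now-axes [-0.0027 -0.0021  0.0051]  d target-axes [-0.0027 -0.0021  0.0052]
```

```bash
echo '[[-0.0025,-0.0022,0.005,0.1,-0.4,0],[0,0,0,0,0,0],[0,0,0,0,0,0]]' | python3 shift.py |tail -1
python3 plan.py A 0.7 0.5 -19;  echo '[[0,0,0,0,0,0]]' | python3 shift.py >/dev/null; python3 plan.py A 0.7 0.5 -19
```

```text
grip_force: 0.0
t 7.37 cradle TCP [  0.1   0.2 -19.9] q [-47.  35.  27. 104.   1.  66. -53.] gap 0.0869
rot(tool,deg) [0.  0.  0.1]
d now-axes [ 0.0003  0.0006 -0.0009]  d target-axes [ 0.0003  0.0006 -0.0009]
t 7.45 cradle TCP [  0.3   0.4 -19.7] q [-47.  35.  27. 104.   1.  66. -53.] gap 0.0867
rot(tool,deg) [0.1 0.  0.1]
d now-axes [ 0.0001  0.0004 -0.0007]  d target-axes [ 0.0001  0.0004 -0.0007]
```

Aligned. Close.

```bash
for i in 1 2; do echo '[[0,0,0,0,0,0],[0,0,0,0,0,0],[0,0,0,0,0,0],[0,0,0,0,0,0],[0,0,0,0,0,0]]' | python3 shift.py 0 | tail -2; done; echo '[[0,0,0,0,0,0],[0,0,0,0,0,0]]' | python3 shift.py|tail -2;python3 st.py
```

```text
finger_gap: 0.061
grip_force: 0.0
finger_gap: 0.0282
grip_force: 0.6
finger_gap: 0.0273
grip_force: 30.0
t 8.45 TCP cradle [  0.2   0.4 -19.8] F cradle [-0.9 -0.5  0.9] rot [-180.    27.    58.8] gap 0.0273 grip 30.0 M cradle [0.4  0.24 0.03]
```

```bash
echo '[[0,0,-0.002,0,0,0],[-0.001,0,-0.003,0,0,0],[-0.004,0,-0.004,0,0,0],[-0.004,0,-0.008,0,0,0],[-0.002,0,-0.012,0,0,0]]' | python3 shift.py |tail -1; python3 st.py
echo '[[0,0,-0.02,0,0,0],[0,0,-0.025,0,0,0],[0,0,-0.025,0,0,0],[0,0,-0.02,0,0,0],[0,0,-0.01,0,0,0]]' | python3 shift.py |tail -2; python3 st.py; python3 plan.py B
```

```text
grip_force: 30.0
t 8.87 TCP cradle [  0.2 -12.1   9. ] F cradle [ 0.6  1.3 -3.1] rot [-180.    27.1   58.7] gap 0.0271 grip 30.0 M cradle [ 0.73  0.05 -0.01]
finger_gap: 0.0269
grip_force: 30.0
t 9.28 TCP cradle [  0.9 -10.3 112.6] F cradle [-0.3  2.2 -3.2] rot [179.8  26.8  58.8] gap 0.0269 grip 30.0 M cradle [ 0.75 -0.04  0.01]
t 9.28 cradle TCP [  0.9 -10.3 112.6] q [-49.  30.  28.  93.   2.  82. -54.] gap 0.0269
rot(tool,deg) [   0.4    0.3 -179.9]
```

```bash
A='' ; echo '[[0,0,0,0,0,-4],[0,0,0,0,0,-7],[0,0,0,0,0,-7],[0,0,0,0,0,-7],[0,0,0,0,0,-7]]' | python3 shift.py |tail -1; python3 st.py
echo '[[0,0,0,0,0,-7],[0,0,0,0,0,-7],[0,0,0,0,0,-7],[0,0,0,0,0,-7],[0,0,0,0,0,-7]]' | python3 shift.py |tail -1; python3 st.py
echo '[[0,0,0,0,0,-7],[0,0,0,0,0,-7],[0,0,0,0,0,-7],[0,0,0,0,0,-7],[0,0,0,0,0,-7]]' | python3 shift.py |tail -1; python3 st.py
python3 plan.py B -0.2 -6 100
```

```text
grip_force: 30.0
t 9.7 TCP cradle [  0.2 -11.3 108.7] F cradle [ 0.8  1.9 -3.2] rot [-164.7   22.6   94.2] gap 0.0273 grip 30.0 M cradle [ 0.75  0.01 -0.02]
grip_force: 30.0
t 10.12 TCP cradle [  0.3 -11.3 108.7] F cradle [-0.3  1.2 -2.7] rot [-154.7   10.1  128.4] gap 0.0272 grip 30.0 M cradle [ 0.84 -0.07 -0.01]
grip_force: 30.0
t 10.53 TCP cradle [  0.4 -11.3 108.6] F cradle [-0.4  1.3 -3.7] rot [-153.5   -5.6  159.8] gap 0.027 grip 30.0 M cradle [ 0.89 -0.04  0.01]
t 10.53 cradle TCP [  0.4 -11.3 108.6] q [-33.  28.   4.  92.  11.  84.  39.] gap 0.027
rot(tool,deg) [ -0.1  -0.  -77.6]
d now-axes [-0.0005  0.0053  0.0086]  d target-axes [-0.0053  0.0006  0.0086]
```

```bash
echo '[[0,0,0,0,0,-7],[0,0,0,0,0,-7],[0,0,0,0,0,-7],[0,0,0,0,0,-7],[0,0,0,0,0,-7]]' | python3 shift.py |tail -1; python3 st.py
echo '[[0,0,0,0,0,-7],[0,0,0,0,0,-7],[0,0,0,0,0,-7],[0,0,0,0,0,-7],[0,0,0,0,0,-7]]' | python3 shift.py |tail -1; python3 st.py
echo '[[0,0,0,0,0,-5],[0,0,0,0,0,-3],[0,0,0,0,0,0]]' | python3 shift.py |tail -1; python3 st.py
python3 plan.py B 0.2 -6 50
python3 - <<'E'
from h import *; from rig import env
f=env.grab_frame("wrist");np.save("pics/w2.npy",f,allow_pickle=True);cv2.imwrite("pics/w2.png",f["img"])
f=env.grab_frame("scene");np.save("pics/s2.npy",f,allow_pickle=True)
cv2.imwrite("pics/s2.png",cv2.resize(f["img"][110:300,150:330],None,fx=3,fy=3))
E
```

```text
grip_force: 30.0
t 10.95 TCP cradle [  0.5 -11.3 108.6] F cradle [ 0.5  2.3 -4.3] rot [-160.9  -19.5 -167.2] gap 0.0273 grip 30.0 M cradle [0.96 0.01 0.01]
grip_force: 30.0
t 11.37 TCP cradle [  0.6 -11.3 108.5] F cradle [-0.7  1.9 -3.5] rot [-176.1  -26.8 -129.9] gap 0.0268 grip 30.0 M cradle [0.94 0.07 0.06]
grip_force: 30.0
t 11.62 TCP cradle [  0.7 -11.3 108.5] F cradle [ 0.7  0.9 -3.4] rot [ 180.   -27.1 -121.2] gap 0.0269 grip 30.0 M cradle [ 0.91  0.08 -0.02]
t 11.62 cradle TCP [  0.7 -11.3 108.5] q [-21.  29. -12.  91.  17.  86. 111.] gap 0.0269
rot(tool,deg) [-0.  -0.1  0.1]
d now-axes [-0.0054  0.0005  0.0585]  d target-axes [-0.0053  0.0005  0.0585]
```

View pics/s2.png

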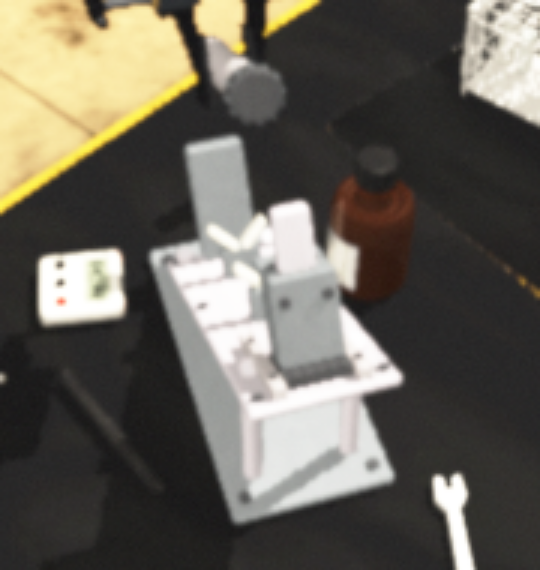

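View pics/w2.png

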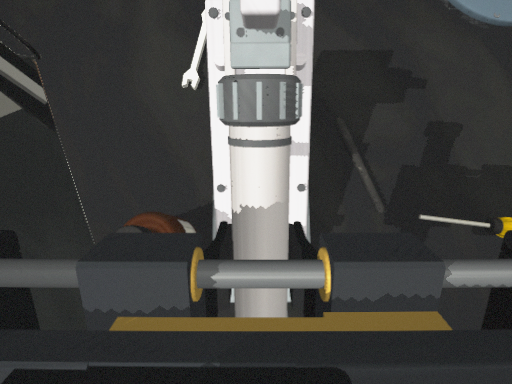

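The scene and wrist views show the column turned, with the wide cap uphill towards the head (cap at (260,100) in the wrist picture), above the saddles and clear of everything. The surroundings are unmoved. Descending.

```bash
echo '[[-0.003,0.0005,0.02,0,0,0],[-0.002,0,0.025,0,0,0],[0,0,0.025,0,0,0],[0,0,0.02,0,0,0],[0,0,0.01,0,0,0]]' | python3 shift.py |tail -1; python3 st.py
echo '[[0,0,0.006,0,0,0],[0,0,0,0,0,0],[0,0,0,0,0,0]]' | python3 shift.py |tail -1;python3 st.py;python3 plan.py B 0.2 -3 -13
```

```text
grip_force: 30.0
t 12.13 TCP cradle [-0.5 -7.1  6.3] F cradle [ 0.1  0.7 -3.1] rot [ 180.   -27.3 -121.3] gap 0.0268 grip 30.0 M cradle [0.85 0.1  0.05]
grip_force: 30.0
t 12.38 TCP cradle [ 0.1 -5.1  4.3] F cradle [-0.3  2.3 -3.2] rot [-179.9  -26.9 -121.2] gap 0.027 grip 30.0 M cradle [0.99 0.09 0.05]
t 12.38 cradle TCP [ 0.1 -5.1  4.3] q [-20.  32. -11. 101.  19.  74. 109.] gap 0.027
rot(tool,deg) [-0.1  0.1  0. ]
d now-axes [-0.0021 -0.0001  0.0173]  d target-axes [-0.0021 -0.0001  0.0173]
```

```bash
echo '[[-0.001,0,0.006,0,0,0],[-0.001,0,0.006,0,0,0],[0,0,0.004,0,0,0],[0,0,0,0,0,0],[0,0,0,0,0,0]]' | python3 shift.py |tail -1; python3 st.py
python3 plan.py B 0.2 -0.5 -16.5
python3 - <<'E'
from h import *; from rig import env
f=env.grab_frame("scene");np.save("pics/s3.npy",f,allow_pickle=True)
cv2.imwrite("pics/s3.png",cv2.resize(f["img"][145:290,180:300],None,fx=4,fy=4))
E
```

```text
grip_force: 30.0
t 12.8 TCP cradle [ -0.2  -3.8 -13. ] F cradle [-0.1  1.3 -3.6] rot [-180.   -27.  -121.2] gap 0.0269 grip 30.0 M cradle [0.89 0.07 0.01]
t 12.8 cradle TCP [ -0.2  -3.8 -13. ] q [-19.  32. -11. 102.  20.  72. 108.] gap 0.0269
rot(tool,deg) [-0.  -0.   0.1]
d now-axes [-0.0033 -0.0004  0.0035]  d target-axes [-0.0033 -0.0004  0.0035]
```

View pics/s3.png

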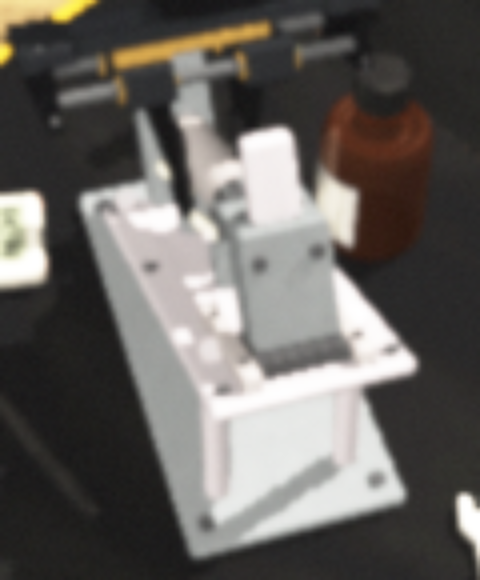

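The column sits just above the saddles and behind the head, clear of the post and bottle. That was my last picture, so I finish by force and numbers.

```bash
echo '[[-0.0015,-0.0003,0.0015,0,0,0],[-0.0013,0,0.0015,0,0,0],[0,0,0,0,0,0],[0,0,0,0,0,0]]' | python3 shift.py |tail -1; python3 st.py
echo '[[0,0,0.001,0,0,0],[0,0,0.001,0,0,0],[0,0,0,0,0,0]]' | python3 shift.py |tail -1; python3 st.py
```

```text
grip_force: 30.0
t 13.18 TCP cradle [  0.1  -0.8 -15.8] F cradle [ 0.1  2.1 -2.5] rot [-180.   -27.  -121.2] gap 0.0269 grip 30.0 M cradle [ 0.9   0.09 -0.02]
grip_force: 30.0
t 13.43 TCP cradle [  0.1  -1.  -18. ] F cradle [ 0.9  2.  -3.4] rot [-180.   -27.  -121.2] gap 0.0271 grip 30.0 M cradle [0.94 0.1  0.03]
```

```bash
echo '[[-0.0004,0,0.0006,0,0,0],[-0.0004,0,0.0006,0,0,0],[0,0,0,0,0,0]]' | python3 shift.py |tail -1; python3 st.py
echo '[[0,0,0.0006,0,0,0],[0,0,0,0,0,0],[0,0,0,0,0,0]]' | python3 shift.py |tail -1; python3 st.py
```

```text
grip_force: 30.0
t 13.68 TCP cradle [  0.1  -0.  -19.1] F cradle [-0.7  1.5 -3.4] rot [-180.   -27.  -121.2] gap 0.027 grip 30.0 M cradle [0.84 0.07 0.02]
grip_force: 30.0
t 13.93 TCP cradle [  0.2  -0.  -19.5] F cradle [-0.7  2.6 -4. ] rot [-180.   -27.  -121.2] gap 0.0273 grip 30.0 M cradle [0.95 0.08 0.05]
```

```bash
for i in 1 2; do echo '[[0,0,0.0004,0,0,0],[0,0,0,0,0,0],[0,0,0,0,0,0]]' | python3 shift.py |tail -1; python3 st.py;done
```

```text
grip_force: 30.0
t 14.18 TCP cradle [  0.1   0.  -19.7] F cradle [-1.1  0.8 -1.5] rot [-180.   -27.  -121.2] gap 0.0269 grip 30.0 M cradle [0.85 0.12 0.15]
grip_force: 30.0
t 14.43 TCP cradle [  0.1   0.1 -19.8] F cradle [-0.4  0.6  2.6] rot [-180.   -27.  -121.2] gap 0.0273 grip 30.0 M cradle [0.64 0.23 0.1 ]
```

Seated: the support force now carries the weight. Release and retreat.

```bash
echo '[[0,0,0,0,0,0],[0,0,0,0,0,0],[0,0,0,0,0,0],[0,0,0,0,0,0],[0,0,0,0,0,0]]' | python3 shift.py 0.087 |tail -1; python3 st.py; echo '[[0,0,0,0,0,0],[0,0,0,0,0,0],[0,0,0,0,0,0],[0,0,0,0,0,0]]' | python3 shift.py |tail -1; python3 st.py
echo '[[0,0,-0.005,0,0,0],[0,0,-0.015,0,0,0],[0,0,-0.025,0,0,0],[0,0,-0.035,0,0,0],[0,0,-0.035,0,0,0]]' | python3 shift.py |tail -1
echo '[[0,0,-0.035,0,0,0],[0,0,-0.02,0,0,0],[0,0,0,0,0,0],[0,0,0,0,0,0]]' | python3 shift.py |tail -1; python3 st.py
python3 - <<'E'
from h import *; from rig import env
f=env.grab_frame("wrist");np.save("pics/w4.npy",f,allow_pickle=True);s=np.loadtxt("s.txt")
print("axis",proj(f,cw(s,[[0,-45,0],[0,0,0],[0,-100,0]])),"cap end top y-85",proj(f,cw(s,[0,-85,18])),"cap/tube y-65 z18",proj(f,cw(s,[0,-65,18])),"ring-61?",proj(f,cw(s,[0,-60,14])),"hood -111",proj(f,cw(s,[0,-111,28])))
g=cv2.cvtColor(f["img"],cv2.COLOR_BGR2GRAY).astype(int);c=int(proj(f,cw(s,[0,-45,0]))[0,0])
print(c,g[0:230,c].tolist())
r=int(proj(f,cw(s,[0,-20,0]))[0,1]);print(r,g[r,c-30:c+30].tolist())
r=int(proj(f,cw(s,[0,-75,18]))[0,1]);print(r,g[r,c-35:c+35].tolist())
E
```

```text
grip_force: 0.0
t 14.85 TCP cradle [  0.3  -0.3 -20.6] F cradle [0.3 0.  0.5] rot [-180.   -27.  -121.2] gap 0.0524 grip 0.0 M cradle [0.54 0.08 0.08]
grip_force: 0.0
t 15.18 TCP cradle [  0.2  -0.1 -20.4] F cradle [-0.  -0.3  1.2] rot [-180.   -27.  -121.2] gap 0.0792 grip 0.0 M cradle [0.61 0.09 0.03]
grip_force: 0.0
grip_force: 0.0
t 15.93 TCP cradle [-1.000e-01  3.000e-01  1.508e+02] F cradle [ 0.7 -0.7 -1.6] rot [-179.9  -26.9 -121.2] gap 0.0872 grip 0.0 M cradle [0.58 0.11 0.12]
axis [[259.76843694 131.40235053]
 [259.75116517 175.36125983]
 [259.79193339  72.77634283]] cap end top y-85 [[259.72471774  88.80010083]] cap/tube y-65 z18 [[259.71675301 111.50233221]] ring-61? [[259.72870938 116.79664025]] hood -111 [[259.69816191  56.5552658 ]]
259 [239, 239, 238, 238, 239, 238, 238, 227, 215, 193, 167, 129, 94, 91, 87, 91, 89, 92, 93, 90, 90, 92, 89, 98, 126, 163, 177, 175, 176, 178, 179, 177, 177, 178, 178, 167, 172, 178, 180, 180, 181, 182, 179, 178, 180, 179, 180, 181, 178, 182, 182, 179, 182, 181, 182, 179, 153, 117, 158, 237, 240, 240, 241, 240, 241, 241, 241, 241, 241, 240, 
[... 752 characters left out ...]
 230, 229, 230, 231, 230, 230, 230, 229, 229]
156 [242, 242, 242, 242, 241, 241, 242, 241, 241, 241, 240, 241, 240, 240, 241, 242, 242, 233, 194, 201, 205, 216, 220, 221, 224, 228, 232, 234, 234, 233, 234, 231, 227, 224, 222, 215, 210, 203, 194, 187, 176, 165, 158, 149, 169, 225, 242, 241, 241, 235, 202, 183, 185, 184, 182, 183, 182, 180, 180, 182]
100 [242, 242, 242, 241, 241, 241, 241, 240, 240, 241, 241, 241, 241, 241, 239, 239, 229, 159, 124, 153, 126, 100, 104, 106, 133, 173, 169, 124, 116, 116, 120, 112, 118, 114, 128, 162, 176, 144, 104, 103, 102, 101, 100, 101, 111, 137, 138, 104, 73, 75, 69, 75, 113, 132, 98, 135, 172, 182, 183, 183, 182, 180, 183, 181, 178, 183, 184, 186, 185, 180]
```

Seated straight: the lateral centre matches to 0.1 px and the cap end is within about 1 mm. Back to the tab.

```bash
echo '[[0.036,0,0,0,0,0],[0.036,0,0,0,0,0],[0.036,0,0,0,0,0],[0.036,0,0,0,0,0],[0,0,0.03,0,0,0]]' | python3 shift.py |tail -1
echo '[[0,0,0.03,0,0,0],[0,0,0.02,0,0,0],[0,0,0.01,0,0,0],[0,0,0,0,0,0],[0,0,0,0,0,0]]' | python3 shift.py |tail -1; python3 plan.py B 0.8 -143 39
```

```text
grip_force: 0.0
grip_force: 0.0
t 16.82 cradle TCP [   0.2 -144.1   59.3] q [-14.  18. -11. 106.  18.  81. 117.] gap 0.0869
rot(tool,deg) [-0.  -0.1  0.1]
d now-axes [-0.0011 -0.0006  0.0203]  d target-axes [-0.0011 -0.0006  0.0203]
```

```bash
echo '[[-0.001,-0.0006,0.01,0,0,0],[0,0,0.01,0,0,0],[0,0,0,0,0,0],[0,0,0,0,0,0]]' | python3 shift.py |tail -1; python3 st.py
for i in 1 2; do echo '[[0,0,0,0,0,0],[0,0,0,0,0,0],[0,0,0,0,0,0],[0,0,0,0,0,0],[0,0,0,0,0,0]]' | python3 shift.py 0 | tail -2; done; echo '[[0,0,0,0,0,0],[0,0,0,0,0,0]]' | python3 shift.py|tail -2;python3 st.py
```

```text
grip_force: 0.0
t 17.15 TCP cradle [   0.7 -143.1   39.2] F cradle [1.5 0.3 0.1] rot [ 180.   -27.1 -121.2] gap 0.0871 grip 0.0 M cradle [0.55 0.11 0.01]
finger_gap: 0.0616
grip_force: 0.0
finger_gap: 0.0282
grip_force: 0.0
finger_gap: 0.0236
grip_force: 30.0
t 18.15 TCP cradle [   1.  -143.    39.7] F cradle [0.4 0.8 0.6] rot [-180.   -27.  -121.2] gap 0.0236 grip 30.0 M cradle [ 0.59 -0.06  0.11]
```

Push the head home, slowly near the end.

```bash
echo '[[-0.005,0,0,0,0,0],[-0.007,0,0,0,0,0],[-0.007,0,0,0,0,0],[-0.006,0,0,0,0,0],[-0.005,0,0,0,0,0]]' | python3 shift.py |tail -1; python3 st.py
echo '[[-0.003,0,0,0,0,0],[-0.002,0,0,0,0,0],[-0.002,0,0,0,0,0],[0,0,0,0,0,0],[0,0,0,0,0,0]]' | python3 shift.py |tail -1; python3 st.py
```

```text
grip_force: 30.0
t 18.57 TCP cradle [   0.7 -112.1   39.6] F cradle [ 0.4 -2.6  2. ] rot [-180.   -27.  -121.2] gap 0.0237 grip 30.0 M cradle [ 0.08 -0.03  0.03]
grip_force: 30.0
t 18.98 TCP cradle [   0.7 -105.4   39.7] F cradle [ 0.6  1.2 -0.8] rot [-180.   -26.9 -121.2] gap 0.0238 grip 30.0 M cradle [0.75 0.04 0.09]
```

```bash
for i in 1 2; do echo '[[-0.001,0,0,0,0,0],[-0.001,0,0,0,0,0],[0,0,0,0,0,0]]' | python3 shift.py |tail -1; python3 st.py; done
```

```text
grip_force: 30.0
t 19.23 TCP cradle [   0.7 -104.2   39.7] F cradle [-0.1 -1.1  1.8] rot [-180.   -27.  -121.2] gap 0.0237 grip 30.0 M cradle [0.14 0.12 0.11]
grip_force: 30.0
t 19.48 TCP cradle [   0.7 -103.    39.6] F cradle [-1.3 -4.5  2.6] rot [ 180.   -27.2 -121.2] gap 0.0235 grip 30.0 M cradle [-0.5   0.24  0.11]
```

```bash
for i in 1 2; do echo '[[-0.001,0,0,0,0,0],[0,0,0,0,0,0],[0,0,0,0,0,0]]' | python3 shift.py |tail -1; python3 st.py; done
```

```text
grip_force: 30.0
t 19.73 TCP cradle [   0.7 -103.    39.6] F cradle [-1.3 -7.4  4.7] rot [ 180.   -27.3 -121.3] gap 0.0233 grip 30.0 M cradle [-1.    0.37  0.17]
grip_force: 30.0
t 19.98 TCP cradle [   0.7 -103.    39.6] F cradle [ -2.4 -10.7   4.7] rot [ 180.   -27.4 -121.3] gap 0.0236 grip 30.0 M cradle [-1.58  0.45  0.2 ]
```

```bash
echo '[[-0.002,0,0,0,0,0],[0,0,0,0,0,0],[0,0,0,0,0,0]]' | python3 shift.py |tail -1; python3 st.py; echo '[[0.002,0,0,0,0,0],[0.001,0,0,0,0,0],[0,0,0,0,0,0]]' | python3 shift.py |tail -1; python3 st.py
for i in 1 2; do echo '[[0,0,0,0,0,0],[0,0,0,0,0,0],[0,0,0,0,0,0],[0,0,0,0,0,0],[0,0,0,0,0,0]]' | python3 shift.py 0.087 |tail -2;done; python3 st.py
echo '[[0,0,-0.005,0,0,0],[0,0,-0.015,0,0,0],[0,0,-0.03,0,0,0],[0,0,-0.035,0,0,0],[0,0,-0.03,0,0,0]]' | python3 shift.py |tail -1
echo '[[-0.03,0,0,0,0,0],[-0.03,0,0,0,0,0],[-0.03,0,0,0,0,0],[0,0,0,0,0,0],[0,0,0,0,0,0]]' | python3 shift.py|tail -1;python3 st.py
python3 - <<'E'
from h import *; from rig import env
f=env.grab_frame("wrist");np.save("pics/w5.npy",f,allow_pickle=True);s=np.loadtxt("s.txt")
print(proj(f,cw(s,[[0,-65,18],[0,-60,14],[0,-71,28],[0,-97,68],[0,-111,68]])).round(1).tolist())
g=cv2.cvtColor(f["img"],cv2.COLOR_BGR2GRAY).astype(int)
c=int(proj(f,cw(s,[0,-45,0]))[0,0]);print(g[30:170,c].tolist())
E
```

```text
grip_force: 30.0
t 20.23 TCP cradle [   0.7 -102.9   39.6] F cradle [ -4.1 -15.    8.3] rot [ 180.   -27.6 -121.4] gap 0.0236 grip 30.0 M cradle [-2.61  0.7   0.21]
grip_force: 30.0
t 20.48 TCP cradle [   0.7 -102.9   39.6] F cradle [-1.5 -6.9  3.4] rot [ 180.   -27.2 -121.3] gap 0.0235 grip 30.0 M cradle [-0.92  0.38  0.13]
finger_gap: 0.0491
grip_force: 0.0
finger_gap: 0.0819
grip_force: 0.0
t 21.32 TCP cradle [   0.8 -101.    39.6] F cradle [-0.3 -0.1  0.6] rot [-180.   -27.  -121.2] gap 0.0819 grip 0.0 M cradle [0.54 0.06 0.03]
grip_force: 0.0
grip_force: 0.0
t 22.15 TCP cradle [ -0.2  -9.7 154. ] F cradle [-0.  -0.7  0. ] rot [ 179.9  -27.1 -121. ] gap 0.0871 grip 0.0 M cradle [0.57 0.05 0.06]
[[259.5, 123.0], [259.5, 128.0], [259.5, 117.0], [259.5, 84.9], [259.5, 65.3]]
[236, 235, 235, 237, 237, 236, 236, 236, 236, 237, 237, 237, 237, 237, 236, 237, 237, 237, 237, 237, 237, 237, 237, 236, 237, 237, 237, 238, 238, 237, 238, 181, 115, 109, 168, 169, 174, 157, 227, 234, 237, 239, 238, 239, 239, 239, 239, 239, 238, 238, 238, 236, 236, 221, 202, 174, 116, 92, 108, 126, 149, 175, 175, 173, 175, 175, 177, 175, 167, 164, 176, 176, 177, 179, 173, 180, 176, 176, 175, 178, 175, 177, 177, 179, 177, 176, 173, 139, 118, 138, 129, 91, 88, 163, 232, 231, 230, 230, 221, 161, 110, 119, 181, 232, 231, 230, 231, 231, 231, 230, 230, 230, 229, 230, 230, 230, 230, 230, 230, 231, 230, 230, 230, 231, 229, 230, 230, 230, 229, 229, 230, 230, 230, 229, 230, 230, 229, 229, 230, 230]
```

The hood front edge is at row 117.0 (117.0 predicted at home), and the cap/tube joint at 122.8 (123.0 predicted). The column is seated and the head is home. The arm is clear, so I'm handing in.

```bash
python3 -c "
from rig import env
print(env.close_job())"
```

```text
the job is handed in; nothing more can be done
None
```

The column is turned and seated with its wide cap at the top, the sliding head is fully home over it, and the job was handed in at about 22 s; the robot only touched the column and the tab.

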